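Square the seed tray into the rail and end stop

TASK

Push the black seed tray along the counter until its far long side sits flush against the wooden back rail and its end sits against the orange end stop, which may be at the left or the right. Push it only from outside with the fingers: do not reach in, pinch, lift or tip it, and leave the other things on the counter where they are. Finish with the hand clear of everything.

Things in the scene. Friction and masses are not known exactly. Their poses are not given: they have to be found in the camera images.
- seed_tray: loose black plastic seed tray, open on top with six cells, 120 (its x) by 180 (its y) by 50 high, walls 3 thick, about 0.3 kg (varies), slides on the counter with a push of 1 to 4 N. Origin: centre of its underside, z 0 on the counter. x points to its far long side, which goes against the rail; it starts up to 0.3 rad out of line with the rail
- tray_back_left (a point): bottom corner of the tray at its x +60, y +90
- tray_back_right (a point): bottom corner of the tray at its x +60, y -90
- back_rail: fixed wooden batten on the counter beyond the tray, 440 long along its y, 30 deep, 30 high. Origin: on the counter, middle of its near face; its x points away from the robot, into the wood (body from x 0 to +30), so the tray is flush when its far side is at x 0 of this frame
- end_stop: fixed orange blade at right angles to the rail, 12 thick (its y -6 to +6), reaching 95 from the rail towards the robot (its x -95 to +41), 38 high, steel screw on top to 52. Origin: on the counter, blade mid-plane, at the rail's near face; axes parallel to the rail's. Sits 155 to 180 left (+y) or right (-y) of the rail's middle; the tray goes on its side towards the rail's middle
- label_clip: fixed yellow label clip on top of the rail, 36 wide, up to 65 above the counter, at the rail's other end; nothing of it stands out in front of the rail. Origin: on the counter at the rail's near face
- green_pot: round green glazed pot, 140 across, 118 tall, standing at the robot's right. Origin: centre of its underside. Leave alone
- mister: stainless steel mister bottle, 72 across, 175 tall with a black twist cap and spray head, standing at the left. Origin: centre of its underside. Leave alone
- trowel: aluminium trowel with a wooden handle, about 275 long, 72 wide, up to 26 high, lying at the right; x runs along it from handle to tip, origin on the counter at the heel of the blade (handle from -150 to -40, blade from 0 to +125). Leave alone
- stake: bamboo stake 390 long, 12 thick, lying at the left along its x. Origin: midpoint of its underside. Leave alone
- clay_pot: small terracotta pot, 64 across, 55 tall, standing beyond the back rail. Origin: centre of its underside. Leave alone
- seed_jar: amber glass jar with a metal lid, 56 across, 70 tall, standing beyond the back rail. Origin: centre of its underside. Leave alone
- dibber: wooden dibber with a steel point, 150 long, 22 thick, lying at the far right along its x. Origin on its underside. Leave alone
There are look-alikes about, which are no part of the job. Of the things that look like the end_stop, the smallest one is meant.

How it is judged (in metres and radians):
At the end, for the whole second after the job is handed in: both far corners of the tray within 4 mm of the rail's near face, its end within 5 mm of the end stop's blade on the side towards the rail's middle, flat on the counter and at rest (x of each of tray_back_left, tray_back_right in the frame of back_rail above -0.004 m and x of seed_tray in the frame of back_rail below -0.055 m and (y of seed_tray in the frame of end_stop between 0.091 and 0.101 m or y of seed_tray in the frame of end_stop between -0.101 and -0.091 m) and y of seed_tray in the frame of back_rail between -0.12 and 0.12 m and angle between seed_tray's own z axis and vertical below 0.03 rad and height (world z) of seed_tray below 0.003 m and linear speed of seed_tray below 0.01 m/s); the robot touches nothing.
It fails at once if the tray is lifted more than 8 mm (height (world z) of seed_tray above 0.008 m).
It fails at once if the tray is tipped more than 0.12 rad (angle between seed_tray's own z axis and vertical above 0.12 rad).
It fails at once if the fingers reach into the tray or pinch its wall (x of the grasp point in the frame of seed_tray between -0.06 and 0.06 m and y of the grasp point in the frame of seed_tray between -0.09 and 0.09 m and z of the grasp point in the frame of seed_tray below 0.056 m).
It fails at once if a bystander is moved more than 15 mm (distance of any of green_pot, mister, trowel, stake, clay_pot, seed_jar, dibber from where it was at the start of the episode above 0.015 m).
It fails at once if a standing bystander is tipped (angle between any of green_pot, mister, clay_pot, seed_jar's own z axis and vertical above 0.3 rad).
It also fails if it takes over 51 s, if anything falls off the work surface, if the arm or the gripper's body presses on something with over 40 N, if the wrist force passes 120 N, or if a joint passes its speed limit or range.

ROBOT

A 6-joint arm with a two-finger parallel gripper is mounted at the origin on the work surface. World frame = base frame: x ahead of the robot, y to its left, z up, the work surface at z = 0. Lengths are in m, angles in degrees, forces in N, time in s.
With the tool pointing down it reaches from about 0.375 to 0.9 m from the base axis. Payload 3.1 kg.
Tool frame: the origin (TCP) lies at the very end of the fingers, on their centre line; the grasp point (between the pads) lies 19 mm behind it (grasp_offset is the distance from the TCP to the grasp point, in m); y points along the fingers, z is the direction in which the jaws open and shut, and the axes are right-handed (so a half turn about y gives the same grasp; the last joint's range is limited). The gripper opens to 87 mm and grips with 3 to 60 N. Pads are 19 mm wide; open, the fingers measure 117 mm over their backs; the gripper's body (75 mm by 190 mm) begins 51 mm behind the grasp point.
Start: joints at [65.69, 30.224, 82.088, -0, 67.689, -10.227], TCP at [0.152, 0.606, 0.223] pointing down, gripper open.
Joint ranges: [-176.69, 176.69], [-43.24, 126.21], [12.49, 139.97], [-82, 262], [0, 151.66], [-163.58, 163.58]. Speed limits (degrees/s): [159.86, 159.86, 180, 180, 180, 180].

INTERFACE

Orientations are given as [roll, pitch, yaw] about the fixed x, y, z axes, in that order (R = Rz(yaw) Ry(pitch) Rx(roll)).
In Python, from cell import read_state, grab_frame, camera_model, sign_off, grasp_offset gives the robot as it stands.
- The arm moves only by the shell command python3 -m inch 'ROWS' [FORCE]. ROWS is JSON, a list of rows, each a list of 3 entries, a list of its own where there are three numbers: the turn, a rotation vector about the tool's x, y, z in degrees, then the shift along the tool's x, y, z in cm, then the opening, from 0 (shut) to 1 (fully open). In form: [[[wx, wy, wz], [x, y, z], claw], ...]. A call has 1 to 20 rows; each row is the pose to reach, as a shift and turn from the pose commanded when the call began, along the tool's axes at that moment; what a row does not reach only later rows make up. A row lasts 1/12 s, in which the tool goes at most 41.7 mm and 7.16 degrees, less where a joint would pass 70% of its speed; a pose out of reach is approached as far as the arm can. A call with a gripper value outside its range is refused whole. The fingers move at their own pace and stop on an object; FORCE is the grip in N (left out, the last holds). Time passes only in rows, so rows that repeat a pose let the fingers close. It gives the time, the measured TCP pose, the force and the opening at its end, in the units of the state.
- read_state(): the state, without advancing time (a new reading comes with each control period).
- grab_frame(name): name is "scene" or "top"; returns the picture (384x512x3 uint8, red, green, blue); there is no depth.
- camera_model(name): a dict with "intrinsics" (3x3 intrinsics, pixels), "D" ([k1, k2, p1, p2, k3] as OpenCV has them; the pictures are not rectified), "rvec" (rotation vector, rad) and "tvec" (3), from world to camera coordinates, as OpenCV has them. Camera axes: x right, y down, z forward; pixel columns grow to the right and rows downward; lengths in m; the calibration is good to about 2 mm. A picture is of the moment at which its call begins. camera_model takes no time and is no camera call.
- sign_off(): hands the job in, once; it reports no verdict.
The state is a dict: "time": time; "joints": joint angles; "qvel": joint speeds; "tau": joint torques, N m; "ee_pos": TCP position; "tool_rot": TCP orientation; "contact_force": force on the tool from outside, world axes, zero at the start; "torque": the same for the moment, N m; "width": finger opening in m.
Only numpy, scipy, OpenCV 4.12 (cv2) and the standard library are available. Lean on these libraries where they do the work, as an engineer would, in place of code of your own. Each camera call takes 0.05 s, during which the arm holds its last target. There are 200 camera calls.

## Working session

There is one attempt and no reset: what is moved stays moved. The work goes in short steps, Python scripts to look and compute and a shell command to move; the robot and the scene stay as the last step left them, time stands still between calls to the robot, and variables do not carry over. Pictures are saved under pics/ and viewed, about 8 in all and at most 12, crops included, and the job is handed in when it is done.

```bash
mkdir -p pics
cat > h.py <<'E'
import numpy as np, cv2
from cell import *
from scipy.spatial.transform import Rotation as R
def snap(n,f,crop=None,s=1):
    im=grab_frame(n)
    if crop: x0,y0,x1,y1=crop; im=im[y0:y1,x0:x1]
    im=cv2.resize(im,None,fx=s,fy=s,interpolation=cv2.INTER_CUBIC)
    cv2.imwrite('pics/'+f,im[:,:,::-1])
def cam(n):
    c=camera_model(n); return [np.array(c[k],float) for k in("intrinsics","D","rvec","tvec")]
def px2w(n,uv,z):
    K,D,r,t=cam(n); Rm=cv2.Rodrigues(r)[0]
    p=cv2.undistortPoints(np.array([uv],float).reshape(-1,1,2),K,D).reshape(-1,2)
    d=np.c_[p,np.ones(len(p))]@Rm; o=-Rm.T@t.ravel()
    z=np.broadcast_to(np.array(z,float),len(p))
    return o+d*((z-o[2])/d[:,2])[:,None]
def w2px(n,P):
    K,D,r,t=cam(n); return cv2.projectPoints(np.array(P,float).reshape(-1,1,3),r,t,K,D)[0].reshape(-1,2)
E
python3 - <<'E'
from h import *
snap("top","a.png",None,1.5); snap("scene","b.png",None,1.5)
s=read_state(); print(s)
for n in("top","scene"):
    K,D,r,t=cam(n); print(n,-cv2.Rodrigues(r)[0].T@t.ravel(), K[0,0])
E
```

```text
{'time': 0.1, 'joints': array([ 6.56897710e+01,  3.02744220e+01,  8.21474215e+01,  1.78980227e-03,
        6.76885123e+01, -1.02268997e+01]), 'qvel': array([-0.05806932, -0.04115397, -0.21168867, -0.00484827,  0.1208384 ,
       -0.0280464 ]), 'tau': array([-1.68280444e-04, -4.40990567e+01, -1.77149856e+01,  6.35394920e-02,
        5.33543411e-02, -5.00885903e-05]), 'ee_pos': array([0.15177476, 0.60563416, 0.2216701 ]), 'tool_rot': array([-9.01083087e+01,  2.12214970e-02, -1.40840304e+01]), 'contact_force': array([ 0.15776205, -0.61803081,  0.86666099]), 'torque': array([-0.01809433,  0.01032506, -0.03035395]), 'width': 0.08683174810544428}
top [ 0.36721795 -0.00822188  1.31867428] 355.79100814615487
scene [1.44140189 0.24448871 1.03887266] 475.1876172021666
```

View pics/a.png

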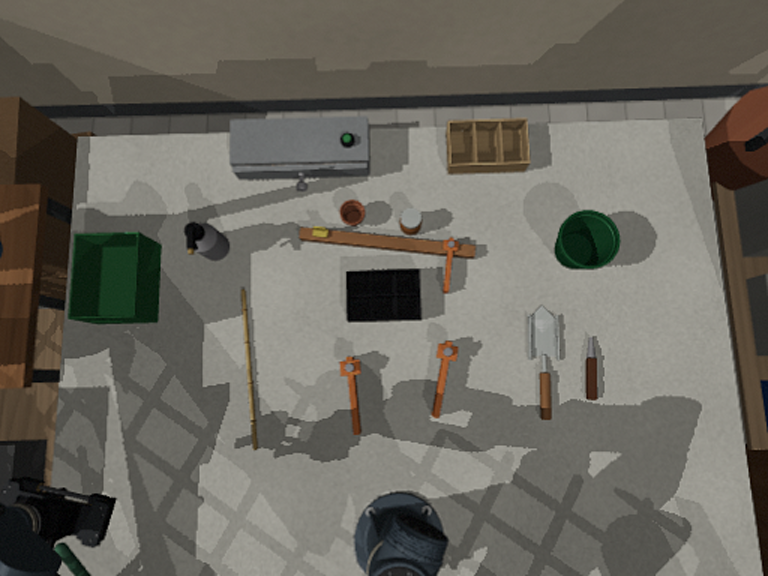

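View pics/b.png

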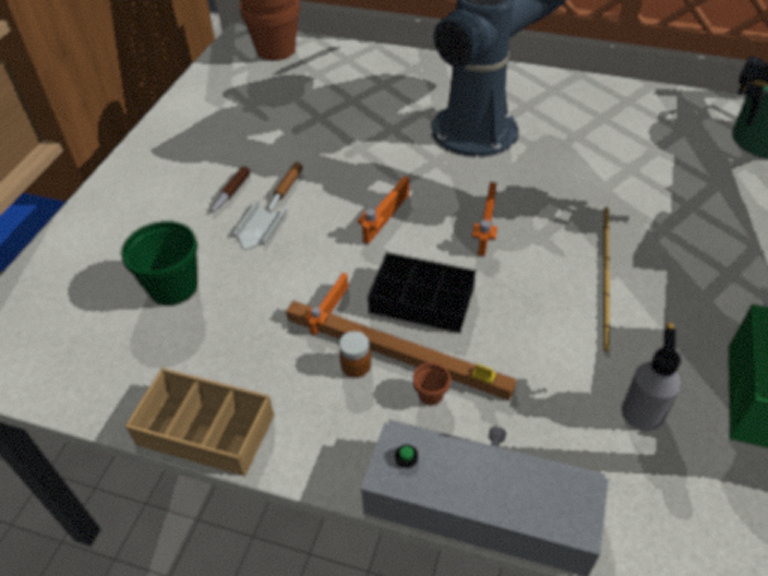

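The top picture shows the tray at about (383,295) and the rail from (300,233) to (475,251). The yellow clip is at the left, (320,232). Three orange things could be the end stop: (450,265) on the rail, (352,395) and (442,380) on the open counter. The smallest is the one on the rail, at the right. I'll check it in a close crop.

Run:
```python
from h import *
snap("top","c.png",(190,140,330,245),5.5)
snap("scene","d.png",(180,160,350,275),4.7)
```

```text
(no output)
```

View pics/c.png

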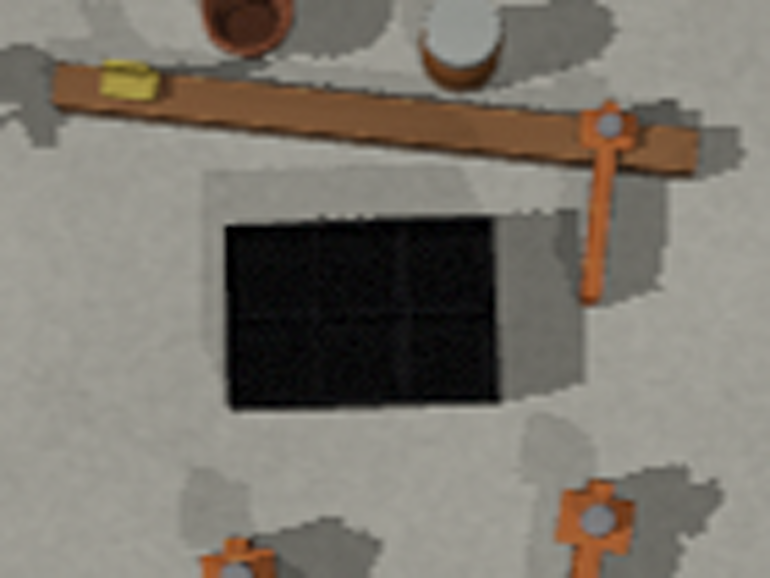

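View pics/d.png

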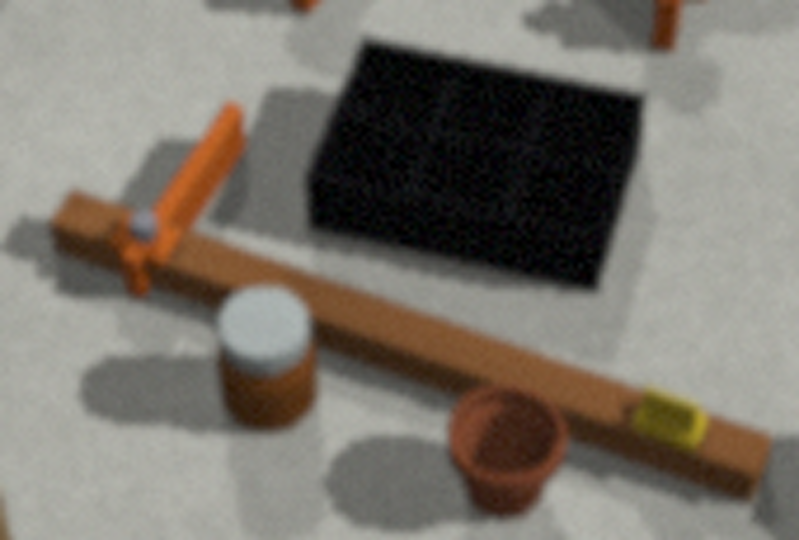

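Run:
```python
from h import *
np.set_printoptions(precision=4,suppress=True)
def T(l,z): return px2w("top",[(190+(x+.5)/5.5-.5,140+(y+.5)/5.5-.5) for x,y in l],z)
def S(l,z): return px2w("scene",[(180+(x+.5)/4.7-.5,160+(y+.5)/4.7-.5) for x,y in l],z)
tt=T([(226,227),(493,217),(499,402),(232,409)],[.05,.05,0,0]); print("tray BL BR FR FL",tt)
print(S([(597,288),(312,228)],0), S([(310,180),(363,40),(642,95)],.05))
b=T([(55,106),(693,173)],0); f=T([(57,63),(697,128)],.03)
print("rail near",b,"far",f,[np.linalg.norm(q[0]-q[1]) for q in(b,f)])
bs=S([(60,238),(750,497)],0);print("scene rail far bottom",bs, S([(75,190),(770,435)],.03))
for n,q in(("b",b),("f",f),("s",bs)):
    d=q[0]-q[1]; print(n,np.degrees(np.arctan2(-d[0],d[1])))
print("stop",T([(582,300),(600,302),(596,160),(614,160)],.038))
print("stop scene",S([(228,104),(243,112)],.038), S([(240,152)],0))
print("mister/stake/trowel", px2w("top",[(243/1.5,290/1.5),(255/1.5,447/1.5),(530/1.5,355/1.5),(353/1.5,357/1.5),(447/1.5,342/1.5)],[.01,.01,.02,.05,.05]))
```

```text
tray BL BR FR FL [[ 0.6243  0.1107  0.05  ]
 [ 0.626  -0.066   0.05  ]
 [ 0.5085 -0.0679  0.    ]
 [ 0.5087  0.1128  0.    ]]
[[ 0.6219  0.1108  0.    ]
 [ 0.6247 -0.0657  0.    ]] [[ 0.6293 -0.0634  0.05  ]
 [ 0.5099 -0.0677  0.05  ]
 [ 0.5081  0.1092  0.05  ]]
rail near [[ 0.7235  0.2332  0.    ]
 [ 0.6631 -0.2069  0.    ]] far [[ 0.7456  0.2264  0.03  ]
 [ 0.6874 -0.2067  0.03  ]] [np.float64(0.4442044469192841), np.float64(0.436919754788581)]
scene rail far bottom [[ 0.6748 -0.2103  0.    ]
 [ 0.7408  0.2246  0.    ]] [[ 0.6596 -0.2028  0.03  ]
 [ 0.7187  0.2282  0.03  ]]
b -7.817422999191143
f -7.654499386399844
s 171.36444866553344
stop [[ 0.5707 -0.1235  0.038 ]
 [ 0.5691 -0.1353  0.038 ]
 [ 0.6654 -0.1368  0.038 ]
 [ 0.665  -0.1489  0.038 ]]
stop scene [[ 0.5744 -0.135   0.038 ]
 [ 0.5782 -0.1239  0.038 ]] [[ 0.5783 -0.1284  0.    ]]
mister/stake/trowel [[ 0.5922  0.3715  0.01  ]
 [ 0.2141  0.3351  0.01  ]
 [ 0.4124 -0.3272  0.02  ]
 [ 0.4176  0.0967  0.05  ]
 [ 0.4469 -0.1264  0.05  ]]
```

```bash
python3 -m inch '[[[0,-6.3,0],[43.9,8,-47.8],1],[[0,-6.3,0],[43.9,8,-47.8],1],[[0,-6.3,0],[43.9,8,-47.8],1],[[0,-6.3,0],[43.9,8,-47.8],1],[[0,-6.3,0],[43.9,8,-47.8],1],[[0,-6.3,0],[43.9,8,-47.8],1],[[0,-6.3,0],[43.9,8,-47.8],1],[[0,-6.3,0],[43.9,8,-47.8],1],[[0,-6.3,0],[43.9,8,-47.8],1],[[0,-6.3,0],[43.9,8,-47.8],1],[[0,-6.3,0],[43.9,8,-47.8],1],[[0,-6.3,0],[43.9,8,-47.8],1],[[0,-6.3,0],[43.9,8,-47.8],1],[[0,-6.3,0],[43.9,8,-47.8],1],[[0,-6.3,0],[43.9,8,-47.8],1],[[0,-6.3,0],[43.9,8,-47.8],1],[[0,-6.3,0],[43.9,8,-47.8],1],[[0,-6.3,0],[43.9,8,-47.8],1],[[0,-6.3,0],[43.9,8,-47.8],1],[[0,-6.3,0],[43.9,8,-47.8],1]]'
```

```text
time: 1.87
ee_pos: [0.4603, 0.0369, 0.1425]
tool_rot: [-90.0, 0.1, -7.7]
contact_force: [-0.4, -1.1, -0.5]
width: 0.087
```

```bash
python3 -m inch '[[[0,0,0],[0,3,0],1],[[0,0,0],[0,6,0],1],[[0,0,0],[0,9,0],1],[[0,0,0],[0,11,0],1],[[0,0,0],[0,12,0],1],[[0,0,0],[0,12.7,0],1],[[0,0,0],[0,12.7,0],1],[[0,0,0],[0,12.7,0],1]]'
```

```text
time: 2.53
ee_pos: [0.4618, 0.0362, 0.0161]
tool_rot: [-90.0, -0.0, -7.7]
contact_force: [-0.3, -0.8, -0.3]
width: 0.0869
```

```bash
python3 -m inch '[[[0,0,0],[1,0,0],1],[[0,0,0],[1.8,0,0],1],[[0,0,0],[2.3,0,0],1],[[0,0,0],[2.8,0,0],1],[[0,0,0],[3.3,0,0],1],[[0,0,0],[3.8,0,0],1],[[0,0,0],[4.3,0,0],1],[[0,0,0],[4.8,0,0],1],[[0,0,0],[5.3,0,0],1],[[0,0,0],[5.8,0,0],1],[[0,0,0],[6.3,0,0],1],[[0,0,0],[6.8,0,0],1],[[0,0,0],[7.2,0,0],1],[[0,0,0],[7.6,0,0],1],[[0,0,0],[8,0,0],1],[[0,0,0],[8.4,0,0],1],[[0,0,0],[8.7,0,0],1],[[0,0,0],[8.9,0,0],1],[[0,0,0],[8.9,0,0],1]]'
python3 - <<'E'
from h import *
snap("top","e.png",(190,140,330,245),5.5)
E
```

```text
time: 4.12
ee_pos: [0.5508, 0.0235, 0.0156]
tool_rot: [-90.0, -0.1, -7.8]
contact_force: [-0.3, -0.5, 0.2]
width: 0.0869
```

```bash
python3 -m inch '[[[0,0,0],[-2,0,0],1],[[0,0,0],[-3,-3,0],1],[[0,0,0],[-3,-7,0],0],[[0,0,0],[-3,-10,0],0],[[0,0,0],[-3,-10,0],0]]'
python3 - <<'E'
from h import *
snap("top","f.png",(190,140,330,245),5.5)
E
```

```text
time: 4.58
ee_pos: [0.5243, 0.0273, 0.1211]
tool_rot: [-90.0, -0.7, -7.8]
contact_force: [1.0, -0.6, -1.3]
width: 0.0744
```

View pics/e.png

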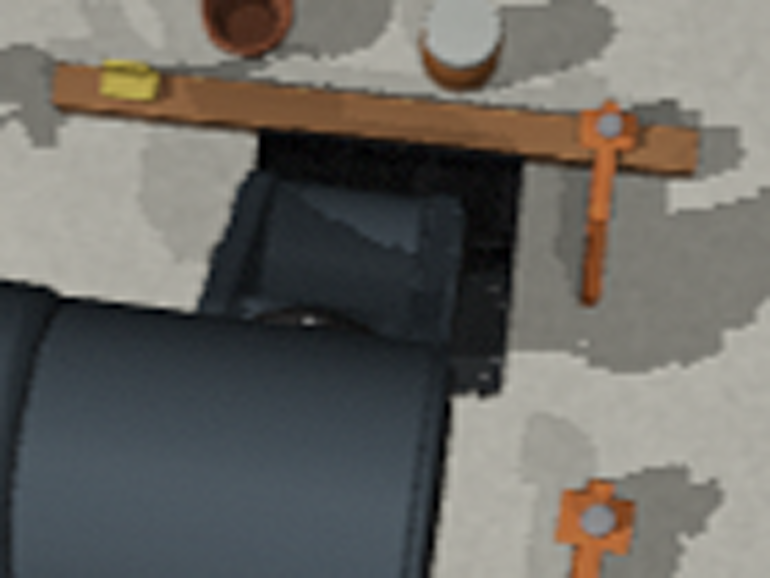

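The picture shows the tray squared up with the rail. Its far rim runs from about (260,132) to (523,158), overlapping the rail in the view because of its height. A gap to the orange blade at (600,200) remains.

Run:
```python
from h import *
np.set_printoptions(precision=4,suppress=True)
q=px2w("top",[(190+(x+.5)/5.5-.5,140+(y+.5)/5.5-.5) for x,y in [(260,132),(523,158),(505,345)]],.05); print(q)
O=np.array([.690,.013]);n=np.array([.991,-.136]);e=np.array([.136,.991])
print([((p[:2]-O)@n,(p[:2]-O)@e) for p in q])
```

```text
[[ 0.6882  0.0872  0.05  ]
 [ 0.6654 -0.0873  0.05  ]
 [ 0.5405 -0.0709  0.05  ]]
[(np.float64(-0.011853915415409512), np.float64(0.07327749471076221)), (np.float64(-0.010759309128158588), np.float64(-0.10274054600569871)), (np.float64(-0.13677966901026611), np.float64(-0.10348006654411337))]
```

View pics/f.png

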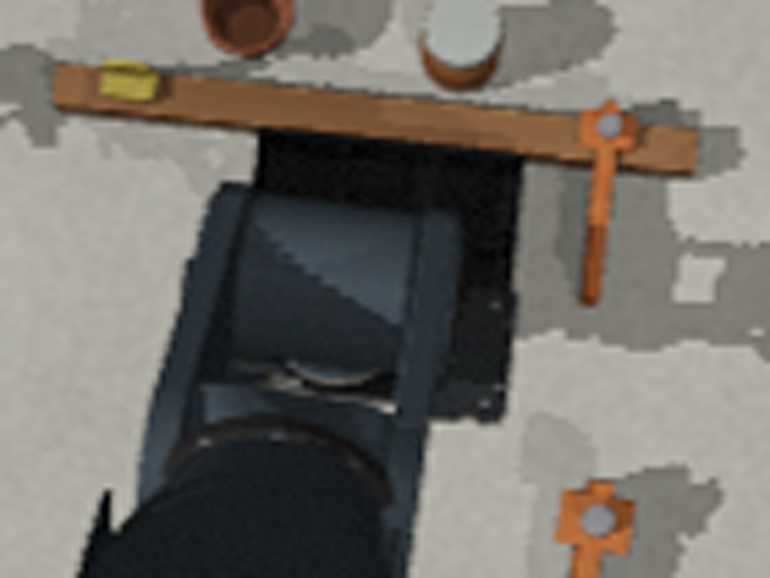

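```bash
python3 -m inch '[[[0,0,0],[3,0,4],0],[[0,0,0],[6,0,8],0],[[0,0,0],[8,0,11],0],[[0,0,0],[9.5,0,12.7],0],[[0,0,0],[9.5,0,13],0],[[0,0,0],[9.5,0,13],0],[[0,0,0],[9.5,3,13],0],[[0,0,0],[9.5,6,13],0],[[0,0,0],[9.5,9,13],0],[[0,0,0],[9.5,10.4,13],0],[[0,0,0],[9.5,10.4,13],0],[[0,0,0],[9.5,10.4,13],0]]'
python3 - <<'E'
from h import *
s=read_state();p=s["ee_pos"][:2]-[.690,.013]; print(p@[.991,-.136],p@[.136,.991],s["ee_pos"])
E
```

```text
time: 5.63
ee_pos: [0.6306, 0.1429, 0.0108]
tool_rot: [-90.0, 0.2, -7.8]
contact_force: [-0.2, -0.3, 0.9]
width: 0.0007
-0.07657641240373718 0.12061644714368028 [0.63055091 0.14287036 0.01080746]
```

```bash
python3 -m inch '[[[0,0,0],[0.4,-0.3,-1],0],[[0,0,0],[0.4,-0.3,-2],0],[[0,0,0],[0.4,-0.3,-2.5],0],[[0,0,0],[0.4,-0.3,-3],0],[[0,0,0],[0.4,-0.3,-3.5],0],[[0,0,0],[0.4,-0.3,-4],0],[[0,0,0],[0.4,-0.3,-4.5],0],[[0,0,0],[0.4,-0.3,-5],0],[[0,0,0],[0.4,-0.3,-5.5],0],[[0,0,0],[0.4,-0.3,-6],0],[[0,0,0],[0.4,-0.3,-6.4],0],[[0,0,0],[0.4,-0.3,-6.8],0],[[0,0,0],[0.4,-0.3,-7],0],[[0,0,0],[0.4,-0.3,-7.2],0],[[0,0,0],[0.4,-0.3,-7.2],0]]'
```

```text
time: 6.88
ee_pos: [0.6268, 0.0721, 0.0155]
tool_rot: [-89.9, -0.1, -7.8]
contact_force: [0.8, 4.3, 4.6]
width: 0.0005
```

```bash
python3 -m inch '[[[0,0,0],[0,0,-0.1],0],[[0,0,0],[0,0,-0.2],0],[[0,0,0],[0,0,-0.3],0],[[0,0,0],[0,0,-0.3],0]]'; python3 -m inch '[[[0,0,0],[0,0,-0.1],0],[[0,0,0],[0,0,-0.2],0],[[0,0,0],[0,0,-0.2],0]]'
```

```text
time: 7.22
ee_pos: [0.6264, 0.0694, 0.0154]
tool_rot: [-89.9, -0.1, -7.8]
contact_force: [0.7, 4.0, 5.4]
width: 0.0003
time: 7.47
ee_pos: [0.6261, 0.0674, 0.0154]
tool_rot: [-89.9, -0.1, -7.8]
contact_force: [0.3, 4.2, 6.1]
width: 0.0007
```

```bash
python3 -m inch '[[[0,0,0],[0,0,-0.1],0],[[0,0,0],[0,0,-0.2],0],[[0,0,0],[0,0,-0.2],0]]'
```

```text
time: 7.72
ee_pos: [0.6258, 0.0655, 0.0154]
tool_rot: [-89.9, -0.1, -7.8]
contact_force: [0.3, 4.9, 7.2]
width: 0.0003
```

```bash
python3 -m inch '[[[0,0,0],[0,0,-0.1],0],[[0,0,0],[0,0,-0.2],0],[[0,0,0],[0,0,-0.2],0]]'
```

```text
time: 7.97
ee_pos: [0.6255, 0.0635, 0.0154]
tool_rot: [-89.9, -0.1, -7.8]
contact_force: [0.9, 4.3, 5.8]
width: 0.0003
```

```bash
python3 -m inch '[[[0,0,0],[0,0,-0.1],0],[[0,0,0],[0,0,-0.2],0],[[0,0,0],[0,0,-0.2],0]]'
python3 - <<'E'
from h import *
snap("scene","g.png",(180,160,350,275),4.7)
E
```

```text
time: 8.22
ee_pos: [0.6254, 0.0621, 0.0154]
tool_rot: [-89.9, -0.1, -7.8]
contact_force: [0.7, 6.7, 6.2]
width: 0.0009
```

View pics/g.png

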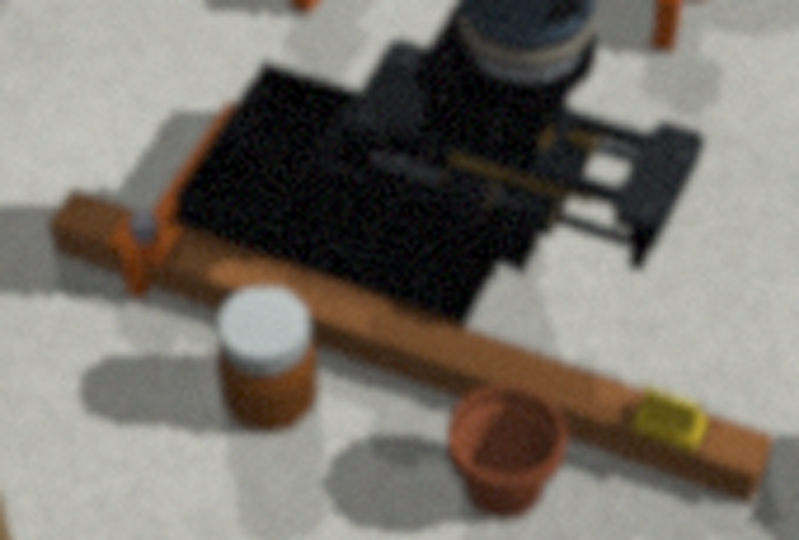

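The tray now hides the blade, with its end at about (180,200)–(265,65), and the push force is starting to rise. The end is touching or nearly so, so I'll push a little more to confirm.

```bash
python3 -m inch '[[[0,0,0],[0,0,-0.1],0],[[0,0,0],[0,0,-0.2],0],[[0,0,0],[0,0,-0.2],0]]'
```

```text
time: 8.52
ee_pos: [0.6254, 0.062, 0.0155]
tool_rot: [-89.7, -0.2, -7.9]
contact_force: [1.2, 12.4, 6.1]
width: 0.0009
```

```bash
python3 -m inch '[[[0,0,0],[0,0,-0.1],0],[[0,0,0],[0,0,-0.2],0],[[0,0,0],[0,0,-0.2],0]]'
```

```text
time: 8.77
ee_pos: [0.6254, 0.0619, 0.0156]
tool_rot: [-89.6, -0.2, -7.9]
contact_force: [2.4, 18.4, 5.3]
width: 0.0004
```

```bash
python3 -m inch '[[[0,0,0],[0,0,1.5],0],[[0,0,0],[0,0,3],0],[[0,0,0],[0,-3.5,3],0],[[0,0,0],[0,-7,3],0],[[0,0,0],[0,-10,3],0],[[0,0,0],[0,-10,3],0],[[0,0,0],[-4,-10,2],0.5],[[0,0,0],[-7,-10,-1],1],[[0,0,0],[-9,-10,-4],1],[[0,0,0],[-9,-10,-7.5],1],[[0,0,0],[-9,-10,-9.9],1],[[0,0,0],[-9,-10,-9.9],1],[[0,0,0],[-9,-10,-9.9],1],[[0,0,0],[-9,-10,-9.9],1]]'
python3 - <<'E'
from h import *
s=read_state();p=s["ee_pos"][:2]-[.690,.013]; print(p@[.991,-.136],p@[.136,.991],s["width"])
E
```

```text
time: 9.93
ee_pos: [0.521, -0.0286, 0.1141]
tool_rot: [-90.0, 0.1, -7.8]
contact_force: [-0.2, 0.3, 0.4]
width: 0.0459
-0.16183808806957348 -0.06425871961187404 0.04592292267292639
```

```bash
python3 -m inch '[[[0,0,0],[-0.5,0,0],1],[[0,0,0],[-0.5,3,0],1],[[0,0,0],[-0.5,6,0],1],[[0,0,0],[-0.5,8.5,0],1],[[0,0,0],[-0.5,9.6,0],1],[[0,0,0],[-0.5,9.8,0],1],[[0,0,0],[-0.5,9.8,0],1],[[0,0,0],[-0.5,9.8,0],1],[[0,0,0],[0.5,9.8,0],1],[[0,0,0],[1.3,9.8,0],1],[[0,0,0],[1.8,9.8,0],1],[[0,0,0],[2.2,9.8,0],1],[[0,0,0],[2.5,9.8,0],1],[[0,0,0],[2.7,9.8,0],1],[[0,0,0],[2.9,9.8,0],1],[[0,0,0],[2.9,9.8,0],1]]'
```

```text
time: 11.27
ee_pos: [0.5496, -0.0327, 0.0165]
tool_rot: [-90.0, 0.1, -7.8]
contact_force: [-2.3, 0.6, 1.4]
width: 0.087
```

```bash
python3 -m inch '[[[0,0,0],[0.1,0,0],1],[[0,0,0],[0.2,0,0],1],[[0,0,0],[0.3,0,0],1],[[0,0,0],[0.3,0,0],1]]'
```

```text
time: 11.6
ee_pos: [0.5496, -0.0325, 0.0162]
tool_rot: [-90.0, 0.4, -7.8]
contact_force: [-7.3, 0.6, 4.9]
width: 0.0869
```

```bash
python3 -m inch '[[[0,0,0],[0.1,0,0],1],[[0,0,0],[0.2,0,0],1],[[0,0,0],[0.2,0,0],1]]'
```

```text
time: 11.85
ee_pos: [0.5495, -0.0325, 0.0162]
tool_rot: [-90.0, 0.7, -7.8]
contact_force: [-11.2, 0.8, 7.8]
width: 0.087
```

```bash
python3 -m inch '[[[0,0,0],[0.2,0,0],1],[[0,0,0],[0.4,0,0],1],[[0,0,0],[0.4,0,0],1]]'; python3 -m inch '[[[0,0,0],[-1.5,0,0],1],[[0,0,0],[-4,0,0],1],[[0,0,0],[-4,-4,0],1],[[0,0,0],[-4,-8,0],1],[[0,0,0],[-6,-12,0],1],[[0,0,0],[-9,-15,0],1],[[0,0,0],[-11,-17,0],1],[[0,0,0],[-11,-17,4],1],[[0,0,0],[-11,-17,8],1],[[0,0,0],[-11,-17,12],1],[[0,0,0],[-11,-17,16],1],[[0,0,0],[-11,-17,20],1],[[0,0,0],[-11,-17,24],1],[[0,0,0],[-11,-17,28],1],[[0,0,0],[-11,-17,28],1],[[0,0,0],[-11,-17,28],1]]'
python3 - <<'E'
from h import *
snap("top","i.png",(200,145,320,235),6.5)
snap("scene","j.png",(180,160,350,275),4.7)
E
```

```text
time: 12.1
ee_pos: [0.5494, -0.0323, 0.0159]
tool_rot: [-89.9, 1.2, -7.8]
contact_force: [-16.5, -0.8, 12.0]
width: 0.0873
time: 13.43
ee_pos: [0.4888, 0.2605, 0.1866]
tool_rot: [-89.9, -0.2, -7.5]
contact_force: [-0.0, -0.7, 0.8]
width: 0.0874
```

View pics/i.png

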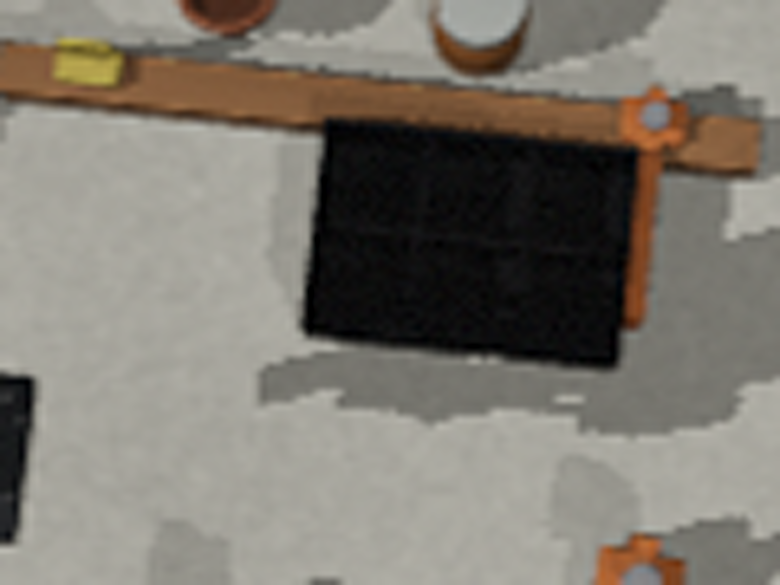

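View pics/j.png

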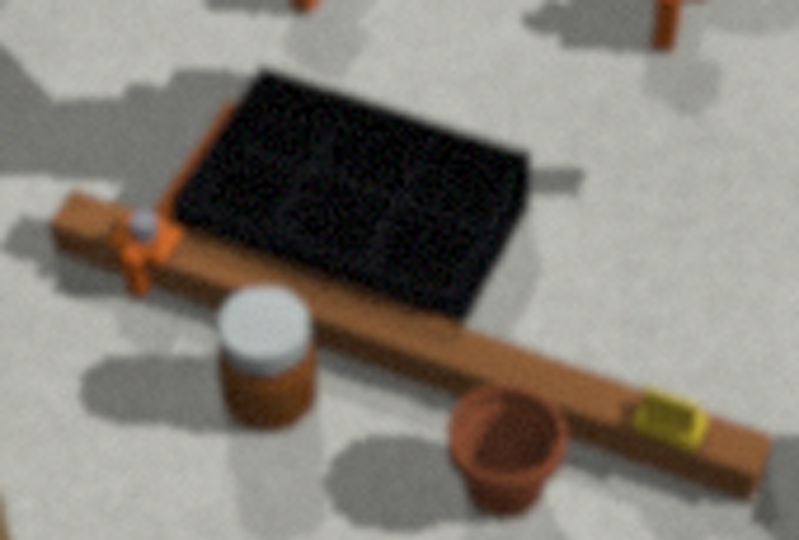

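Run:
```python
from h import *
np.set_printoptions(precision=4,suppress=True)
def T(l,z): return px2w("top",[(200+(x+.5)/6.5-.5,145+(y+.5)/6.5-.5) for x,y in l],z)
q=T([(327,121),(637,149),(617,366),(304,334)],[.05,.05,0,0]); r=T([(0,97),(320,128),(664,163),(757,173)],[0,0,0,0]); r2=T([(0,45),(760,120)],.03)
s=T([(625,328),(641,328),(640,152),(659,160)],.038)
n=np.array([.991,-.136]);e=np.array([.136,.991]);O=np.array([.690,.013])
for k,a in(("tray",q),("railnear z0",r),("railfar z.03",r2),("stop",s)): print(k,[(round((p[:2]-O)@n,4),round((p[:2]-O)@e,4)) for p in a])
```

```text
tray [(np.float64(-0.0052), np.float64(0.0259)), (np.float64(-0.0027), np.float64(-0.1492)), (np.float64(-0.119), np.float64(-0.1531)), (np.float64(-0.12), np.float64(0.0282))]
railnear z0 [(np.float64(0.0008), np.float64(0.2225)), (np.float64(0.0024), np.float64(0.0331)), (np.float64(0.0031), np.float64(-0.169)), (np.float64(0.0029), np.float64(-0.2233))]
railfar z.03 [(np.float64(0.0242), np.float64(0.2202)), (np.float64(0.0267), np.float64(-0.2188))]
stop [(np.float64(-0.1028), np.float64(-0.153)), (np.float64(-0.1018), np.float64(-0.1618)), (np.float64(-0.0013), np.float64(-0.1519)), (np.float64(-0.0047), np.float64(-0.163))]
```

```bash
python3 -m inch '[[[0,0,0],[0,0,0],1],[[0,0,0],[0,0,0],1],[[0,0,0],[0,0,0],1]]'; python3 -c "
from cell import *
print(sign_off())"
```

```text
time: 13.78
ee_pos: [0.4881, 0.2569, 0.1866]
tool_rot: [-90.0, -0.0, -7.9]
contact_force: [-0.5, -0.1, -0.1]
width: 0.0871
the job is handed in; nothing more can be done
None
```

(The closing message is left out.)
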